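Put the bean jar back in its row, then hold the grinder lid at pulse

ROBOT

A 6-joint arm with a two-finger parallel gripper is mounted at the origin on the work surface. World frame = base frame: x ahead of the robot, y to its left, z up, the work surface at z = 0. Lengths are in mm, angles in rad, forces in N, time in s.
With the tool pointing down it reaches from about 400 to 925 mm from the base axis. Payload 12.5 kg.
Tool frame: the origin (TCP) lies at the centre of the arm's flange, where the gripper is bolted on; the fingertips stand 190 mm ahead of it and the grasp point (between the pads) lies 171 mm ahead of it; z points along the fingers, y is the line along which they close (so a half turn about z gives the same grasp; the last joint's range is limited). The gripper opens to 95 mm and grips with 3 to 60 N. Pads are 20 mm wide; open, the fingers measure 119 mm over their backs; the gripper's body (75 mm by 180 mm) begins 59 mm behind the grasp point.
Start: joints at [-1.241, 0.491, 1.559, -0, 1.092, -0.106], TCP at [263.853, -566.574, 404.761] pointing down, gripper open.
Joint ranges: [-3.1, 3.1], [-0.84, 2.19], [0.05, 2.79], [-1.13, 4.28], [0.06, 2.93], [-2.69, 2.69]. Speed limits (rad/s): [2.22, 2.22, 2.79, 3.14, 3.14, 3.14].

INTERFACE

Orientations are given as [roll, pitch, yaw] about the fixed x, y, z axes, in that order (R = Rz(yaw) Ry(pitch) Rx(roll)).
In Python, from cell import env, read_camera, search_frame, cut_out gives the robot as it stands. The module is installed in compiled form; this text tells all that it offers.
- The arm moves only by the tool move_arm, never from a script. Its argument "commands" is a list of rows, each a list of 3 entries, a list of its own where there are three numbers: the shift along the world's x, y, z normalised to -1 to 1, where 1 is 0.03 m, then the turn about the world's z normalised to -1 to 1, where 1 is 0.08 rad, then the opening, from -1 (shut) to 1 (fully open), so that 0 is half open. A call has 1 to 20 rows; each row shifts and turns the commanded pose from where the row before left it; what a row does not reach is not made up. A row lasts 1/12 s, in which the tool goes at most 41.7 mm and 7.16 degrees, less where a joint would pass 70% of its speed; a pose out of reach is approached as far as the arm can. A call with a number of a shift or a turn outside -1 to 1 is refused whole. A call with a gripper value outside its range is refused whole. The fingers move at their own pace and stop on an object; the grip force is fixed at half the most. Time passes only in rows, so rows that do not move let the fingers close. It gives the time, the measured TCP pose, the force, the opening and the grip force at its end, in the units of the state.
- env.state(): the state, without advancing time (a new reading comes with each control period).
- read_camera(name): name is "scene" or "top" or "wrist"; returns a dict with "image" (384x512x3 uint8, red, green, blue), "fx", "fy", "cx", "cy" (pixels), "rvec" (rotation vector, rad) and "tvec" (3), from world to camera coordinates, as OpenCV has them. Camera axes: x right, y down, z forward; pixel columns grow to the right and rows downward; lengths in mm; the calibration is good to about 2 mm. A picture is of the moment at which its call begins. There is no depth.
- env.job_done(): hands the job in; it is judged then, once.
Trained networks look in a picture, given as the dict that the camera call returned (one of the last four; its "shot" number tells which), for a name from the list of things; names that differ only in an ending like _2 or _b are one class to them, and where a whole thing is asked for, a point or a joint stands for the part that bears it (a point fixed in the world has none). Each returns a list of dicts, best first, with "confidence" (0 to 1); they miss things now and then, are a little off and sometimes report something else, mostly with a low value. They report only what shows in the picture. A call takes as long as a camera call. They do not tell look-alikes from the thing itself.
- search_frame(thing, picture): "at" ([column, row] in pixels, amid what is visible of it).
- cut_out(thing, picture): "region" (384x512 bool, what is visible of it) and "at" ([column, row] in pixels, amid what is visible of it).
The state is a dict: "t": time; "joints": joint angles; "qvel": joint speeds; "tau": joint torques, N m; "eef_pos": TCP position; "tcp_rot": TCP orientation; "ft_force": force on the tool from outside, world axes, zero at the start; "moment": the same for the moment, N m; "opening": opening from 0.0 (shut) to 1.0 (fully open); "grip_force": force on a finger pad.
Only numpy, scipy, OpenCV 4.12 (cv2) and the standard library are available. Lean on these libraries where they do the work, as an engineer would, in place of code of your own. Each camera call takes 0.05 s, during which the arm holds its last target. There are 200 camera calls.

TASK

First set the brown bean jar, upright and without dropping it, in the middle of the gap in the row of jars on the wooden riser, in line with the other two. Then drop the grinder's lid fully home in its collar, white pointers on the white marks, twist it clockwise against its spring to the green pulse marks, halfway to the lock, and finish still gripping it there, as it springs back if let go. Never turn it on to the lock click at the red marks, and leave everything else standing where it is.

Things in the scene. Friction and masses are not known exactly. Their poses are not given: they have to be found in the camera images.
- bean_jar: Closed dark-brown jar with a black screw cap and a tan label, 58 mm in diameter and 100 mm tall (straight side up to 68 mm, cap 52 mm in diameter from 84 mm to the top), about 0.3 kg. Stands loose on the worktop. Origin: centre of its underside, z up.
- row_gap (a point): Middle of the gap in the row of jars: point on the top board of the riser, 70 mm above the worktop, halfway between the two places of the row jars. z up, the row runs along this point's y axis, x points to the back of the riser (the board is 120 mm deep, 300 mm long, fixed).
- ochre_jar: Yellow-ochre jar with a white cap on the riser, size of the bean jar, about 75 mm to one side of the gap's middle (left or right). Loose; to be left alone. Origin: centre of its underside.
- red_jar: Red-brown jar with a white cap on the riser, size of the bean jar, about 75 mm to the other side of the gap's middle. Loose; to be left alone. Origin: centre of its underside.
- grinder: Black motor base, 118 mm across, 130 mm tall, fixed. Origin: centre of its underside, z up. Its x and -x point at the white marks and at the two 15 mm wide slots for the lid's lugs; bore for the skirt 76 mm. On the collar's top face, 51 mm from the axis, are opposite pairs of marks: white (open), green (pulse, 45 deg clockwise from white seen from above), red (lock, 86 deg clockwise).
- grinder_mouth (a point): Centre of the collar's top face, on the grinder's axis, 130 mm above the worktop; axes as the grinder's.
- grinder_lid: Grey lid, 0.11 kg, loose, right way up. Origin: centre of underside, z up (mm). Skirt 72 mm wide (62 at its tapered foot); brim 91 mm, underside at z 22; flat top at z 31. Orange grip bar along x on top: 64 long, 16 thick, z 31 to 61, white pointers at its ends. Lugs at +x and -x: 10 wide, to 42.5 from the axis, z 8.5 to 14.5. Same either way round. Fully home: brim on the collar, origin at z 108.
- switch_ring (a joint): Sprung ring in the collar that the lid's lugs push clockwise (seen from above); rad. 0: at rest. The lugs meet it when the lid is 0.07 rad past the white marks: lid angle = value + 0.07. 0.71: green marks (pulse); 1.45: stop at the red marks. Spring 0.05 N m at 0, 0.10 at 0.71. Spring rollers resist the lugs from about 1.0; past 1.2 the lid snaps on into the lock.
- mug: Blue mug with a handle, 82 mm wide, 95 mm tall. Loose; to be left alone. Origin on its underside.
- tea_tin: Metal tea tin with a green label, 72 mm wide, 110 mm tall. Loose; to be left alone. Origin on its underside.
- salt_mill: Dark wooden salt mill, 52 mm wide, 128 mm tall. Loose; to be left alone. Origin on its underside.
- teaspoon: Steel spoon, 150 mm long, lying on the worktop nearer the robot. Loose; to be left alone. Origin on its underside.
Mind the look-alikes: they are no part of the job. What is shaped like the grinder_lid but pink or purple is not meant.

How it is judged (in metres and radians):
On the way, in this order (a step that is already met when the one before it is completed fails the run):
1. the bean jar stands released in the gap of the row (x of bean_jar in the frame of row_gap between -0.012 and 0.012 m and y of bean_jar in the frame of row_gap between -0.017 and 0.017 m and z of bean_jar in the frame of row_gap between -0.004 and 0.004 m and angle between bean_jar's own z axis and vertical below 0.08 rad and linear speed of bean_jar below 0.03 m/s and contact force between bean_jar and the fingers below 0.05 N), for 0.2 s.
2. the lid is fully home in the collar (horizontal distance between grinder_lid and grinder_mouth below 0.004 m and z of grinder_lid in the frame of grinder_mouth below -0.0195 m and angle between grinder_lid's own z axis and vertical below 0.06 rad), for 0.1 s.
3. the lid is held at the pulse mark (value of joint switch_ring between 0.53 and 0.89 rad and contact force between grinder_lid and the fingers above 1 N), for 0.5 s.
At the end, for the whole second after the job is handed in: Bean jar standing free on the riser within 12 mm of the row's line and 17 mm of the gap's middle; lid fully home (within 2.5 mm of the collar's top, within 4 mm of its axis, level) and still gripped at the pulse marks: ring at 0.71 rad, give or take 0.18 rad (10 degrees), not moving (all of step 1 and all of step 2 and all of step 3 and velocity of joint switch_ring between -0.15 and 0.15 rad/s and angle between the x axis of grinder_lid and the x axis of grinder, either way round between 0.58 and 0.99 rad); the arm keeps its last pose, push and grip.
It fails at once if the lid is turned on to the lock click (value of joint switch_ring above 1.2 rad).
It fails at once if the bean jar is dropped (linear speed of bean_jar above 0.5 m/s and contact force between bean_jar and the fingers below 0.05 N).
It fails at once if a jar of the row is pushed away or toppled (distance of any of ochre_jar, red_jar from where it was at the start of the episode above 0.02 m).
It fails at once if another thing on the worktop is disturbed (distance of any of mug, tea_tin, salt_mill, teaspoon from where it was at the start of the episode above 0.025 m).
It also fails if it takes over 61 s, if anything falls off the work surface, if the arm or the gripper's body presses on something with over 40 N, if the wrist force passes 120 N, or if a joint passes its speed limit or range.

## Working session

There is one attempt and no reset: what is moved stays moved. The work goes in short steps, Python scripts to look and compute and a tool call to move; the robot and the scene stay as the last step left them, time stands still between calls to the robot, and variables do not carry over. Pictures are saved under pics/ and viewed, at most 10 in all, crops included, and the job is handed in when it is done.

Besides the shell and the picture viewer there is one more tool, called after "Request:" as name(argument=value, ...) on one line, values as JSON. move_arm: Moves the arm, as the interface text tells. Its arguments: {"type":"object","properties":{"commands":{"type":"array","items":{"type":"array"}}},"required":["commands"]}

```bash
mkdir -p pics
cat > h.py <<'E'
import numpy as np, cv2
from cell import env, read_camera, search_frame, cut_out
def cam(p):
    R=cv2.Rodrigues(np.array(p["rvec"],float))[0]; t=np.array(p["tvec"],float).ravel()
    K=np.array([[p["fx"],0,p["cx"]],[0,p["fy"],p["cy"]],[0,0,1.]]); return R,t,K
def onplane(p,uv,z):
    R,t,K=cam(p); c=-R.T@t; d=R.T@np.linalg.solve(K,[uv[0],uv[1],1.]); return c+d*(z-c[2])/d[2]
def proj(p,X):
    R,t,K=cam(p); q=(K@(R@np.atleast_2d(np.array(X,float)).T+t[:,None])).T; return q[:,:2]/q[:,2:]
def tri(ps,uvs):
    A=[];b=[]
    for p,uv in zip(ps,uvs):
        R,t,K=cam(p); c=-R.T@t; d=R.T@np.linalg.solve(K,[uv[0],uv[1],1.]); d/=np.linalg.norm(d)
        M=np.eye(3)-np.outer(d,d); A.append(M); b.append(M@c)
    return np.linalg.lstsq(np.vstack(A),np.hstack(b),rcond=None)[0]
def save(n,im): cv2.imwrite("pics/"+n+".png",im[:,:,::-1])
E
python3 - <<'E'
from h import *
s=read_camera("scene");t=read_camera("top")
save("s0",s["image"]);save("t0",t["image"])
for p,n in((s,"s"),(t,"t")):
    R,tt,K=cam(p);print(n,(-R.T@tt).round(),(R[2]).round(2),p["fx"])
for th in ["bean_jar","ochre_jar","red_jar","grinder","grinder_lid","mug","tea_tin","salt_mill","teaspoon"]:
    for p,n in((s,"s"),(t,"t")):
        print(th,n,[(np.round(d["at"]).tolist(),round(d["confidence"],2),onplane(p,d["at"],50)[:2].round().tolist()) for d in search_frame(th,p)[:4]])
E
```

```text
s [1289. -527. 1307.] [-0.5   0.34 -0.79] 484.05316478433184
t [469. -18. 950.] [ 0.04 -0.   -1.  ] 349.5069219346362
bean_jar s [([168.0, 222.0], 0.74, [435.0, -276.0])]
bean_jar t [([358.0, 220.0], 0.62, [449.0, -275.0])]
ochre_jar s [([350.0, 152.0], 0.89, [533.0, 392.0])]
ochre_jar t [([97.0, 173.0], 0.71, [572.0, 398.0])]
red_jar s [([335.0, 175.0], 0.71, [583.0, 279.0])]
red_jar t [([152.0, 142.0], 0.6, [652.0, 258.0])]
grinder s [([251.0, 230.0], 0.84, [607.0, -76.0])]
grinder t [([282.0, 154.0], 0.78, [619.0, -81.0])]
grinder_lid s [([166.0, 188.0], 0.85, [312.0, -215.0]), ([268.0, 177.0], 0.63, [464.0, 91.0]), ([285.0, 295.0], 0.58, [840.0, -120.0]), ([267.0, 116.0], 0.55, [221.0, 255.0])]
grinder_lid t [([210.0, 220.0], 0.93, [451.0, 105.0]), ([296.0, 74.0], 0.84, [829.0, -117.0]), ([330.0, 282.0], 0.81, [291.0, -201.0]), ([149.0, 315.0], 0.57, [208.0, 261.0])]
mug s [([174.0, 287.0], 0.75, [641.0, -366.0])]
mug t [([390.0, 144.0], 0.85, [644.0, -360.0])]
tea_tin s [([298.0, 133.0], 0.88, [356.0, 299.0])]
tea_tin t [([124.0, 259.0], 0.92, [351.0, 325.0])]
salt_mill s [([295.0, 245.0], 0.85, [727.0, 2.0])]
salt_mill t [([244.0, 113.0], 0.56, [727.0, 17.0])]
teaspoon s [([216.0, 196.0], 0.51, [431.0, -94.0])]
teaspoon t [([277.0, 249.0], 0.76, [374.0, -65.0])]
```

Run:
```python
import cv2
a=cv2.imread("pics/t0.png");b=cv2.imread("pics/s0.png")
cv2.imwrite("pics/t0b.png",cv2.resize(a,(800,600),interpolation=2));cv2.imwrite("pics/s0b.png",cv2.resize(b,(800,600),interpolation=2))
```

```text
(no output)
```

View pics/t0b.png

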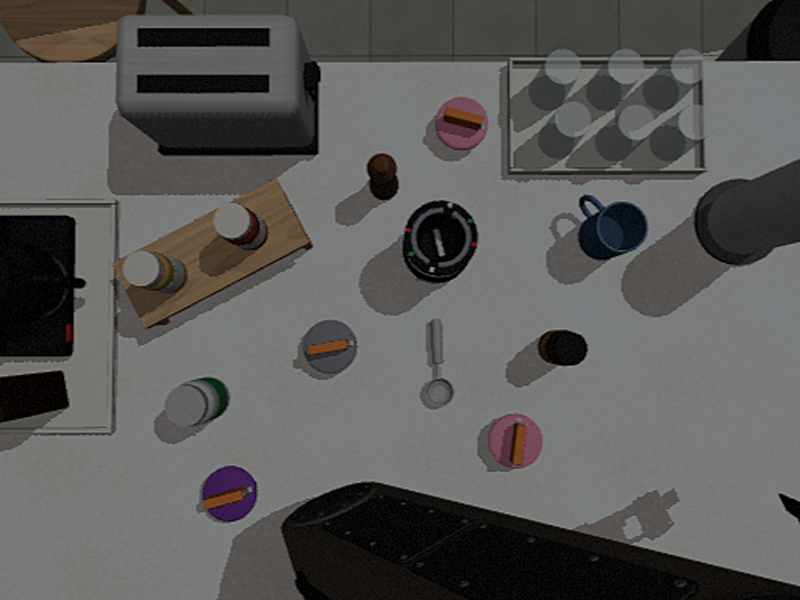

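View pics/s0b.png

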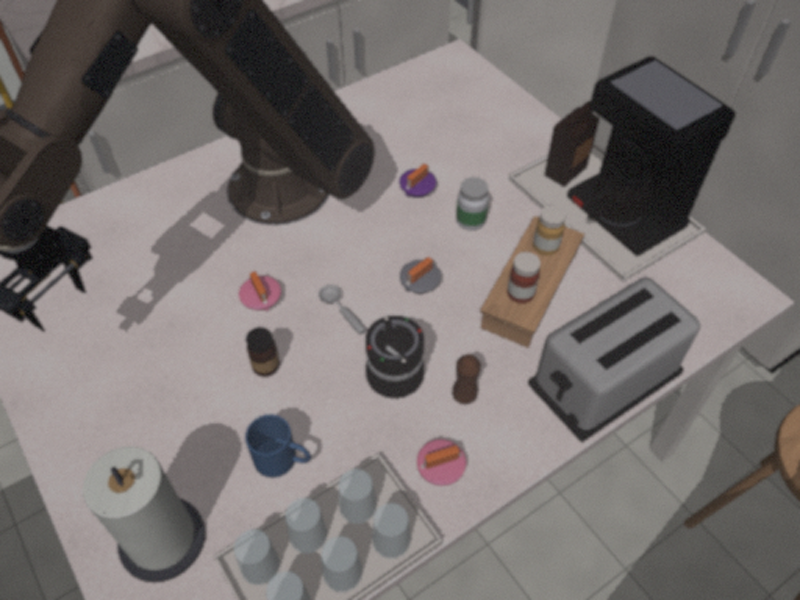

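Look-alikes (full-res top pixels): the grey lid is at (210,220). The pink lids are at (296,74) and (330,282), and the purple one is at (149,315), so I choose the grey one. The bean jar is the dark one at (358,220). The grinder is at (282,154), with white marks at about (288,131) and (276,172). The jars are at (93,173) and (152,143), with the gap between them.

```bash
cat >> h.py <<'E'
from scipy.optimize import least_squares
JAR=[(0,29),(68,29),(84,26),(100,26)]
MODEL={"bean_jar":(0,JAR),"ochre_jar":(70,JAR),"red_jar":(70,JAR),"grinder":(0,[(0,59),(130,59)]),"grinder_lid":(0,[(0,31),(22,45.5),(31,45.5),(61,20)])}
def silh(p,x,y,z0,prof):
    a=np.linspace(0,2*np.pi,48,endpoint=False)
    P=np.vstack([np.c_[x+r*np.cos(a),y+r*np.sin(a),np.full(48,z0+z)] for z,r in prof])
    return cv2.convexHull(proj(p,P).astype(np.float32))
def cent(h):
    m=cv2.moments(h);return np.array([m["m10"]/m["m00"],m["m01"]/m["m00"]]),m["m00"]
def fit(obs,z0,prof,x0):
    f=lambda v:np.hstack([cent(silh(p,v[0],v[1],z0,prof))[0]-c for p,c in obs])
    r=least_squares(f,x0,diff_step=1e-4);return r.x,r.fun
E
python3 - <<'E'
from h import *
s=read_camera("scene");t=read_camera("top")
init={"bean_jar":(445,-272),"ochre_jar":(545,380),"red_jar":(615,250),"grinder":(605,-77),"grinder_lid":(450,102)}
for th,(z0,pr) in MODEL.items():
    obs=[];ar=[]
    for p in(s,t):
        e=proj(p,[[*init[th],z0+50]])[0]
        d=min(cut_out(th,p),key=lambda d:np.hypot(*(np.array(d["at"])-e)),default=None)
        if d is None or np.hypot(*(np.array(d["at"])-e))>25: print(th,"missing");continue
        m=d["region"].astype(np.uint8);mm=cv2.moments(m,True);obs.append((p,np.array([mm["m10"],mm["m01"]])/mm["m00"]));ar.append((mm["m00"],cent(silh(p,*init[th],z0,pr))[1]))
    for o in ([obs]+[[q] for q in obs]):
        v,r=fit(o,z0,pr,init[th]);print(th,v.round(1),r.round(1))
    print(np.round(ar))
# closeups
im=t["image"]
def crop(c,h=40):return cv2.resize(im[c[1]-h:c[1]+h,c[0]-h:c[0]+h],(390,390),interpolation=cv2.INTER_CUBIC)
save("c1",np.clip(np.hstack([crop((210,220)),crop((282,154))]).astype(float)*1.6,0,255).astype(np.uint8))
hsv=cv2.cvtColor(im,cv2.COLOR_RGB2HSV)
m=cv2.inRange(hsv,(5,120,60),(20,255,255));n,l,st,ce=cv2.connectedComponentsWithStats(m)
for i in range(1,n):
    if st[i,4]>25 and np.hypot(*(ce[i]-[210,220]))<30:
        ys,xs=np.where(l==i);w=np.array([onplane(t,(a,b),61)[:2] for a,b in zip(xs,ys)]);c=w.mean(0);u=np.linalg.svd(w-c,full_matrices=False)[2][0];print("bar",c,u,np.arctan2(u[1],u[0]),st[i])
# marks on grinder
for y in range(120,190):
    for x in range(250,315):
        g=onplane(t,(x,y),130)[:2]
        pass
np.save("t.npy",im)
E
```

```text
bean_jar [ 444.1 -277. ] [ 0.7 -0.3  0.6  0.1]
bean_jar [ 443.8 -279.3] [-0.  0.]
bean_jar [ 444.4 -275.4] [0. 0.]
[[535. 545.]
 [609. 608.]]
ochre_jar [561.7 359.6] [ 0.6 -0.2  0.3  0.2]
ochre_jar [561.3 357.5] [-0. -0.]
ochre_jar [562.2 360.4] [-0. -0.]
[[460. 519.]
 [876. 914.]]
red_jar [630.6 231.4] [ 0.7 -0.3  0.5  0.2]
red_jar [630.1 228.9] [-0. -0.]
red_jar [631.1 232.5] [-0.  0.]
[[539. 551.]
 [757. 784.]]
grinder [610.6 -72.9] [ 0.5 -0.3  0.5  0. ]
grinder [610.7 -74.8] [-0.  0.]
grinder [610.7 -71.7] [ 0. -0.]
[[1694. 1877.]
 [2026. 2131.]]
grinder_lid missing
grinder_lid [447.6 105.4] [-0. -0.]
grinder_lid [447.6 105.4] [-0. -0.]
[[436. 481.]]
bar [445.64763862 106.5621645 ] [-0.17163754  0.98516017] 1.7432879632337248 [197 217  26  10 154]
```

View pics/c1.png

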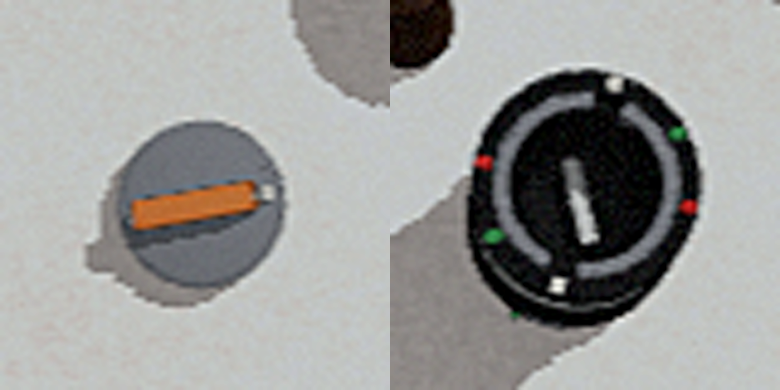

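The crop confirms the lid is grey with an orange bar running almost left to right, with a pointer at crop (266,191). The grinder's white marks are at crop (615,84) and (558,286), and green is clockwise of white. Next: frame angles and the first move.

Run:
```python
from h import *
from scipy.spatial.transform import Rotation as Ro
st=env.state();print(st["eef_pos"],st["tcp_rot"],st["opening"],st["t"])
R=Ro.from_euler("xyz",st["tcp_rot"]).as_matrix();print("tool y",R[:,1].round(3),np.degrees(np.arctan2(R[1,1],R[0,1])))
t=read_camera("top")
f=lambda x,y:onplane(t,(242+(x-390)/4.875,114+y/4.875),130)[:2]
w=[f(615,84),f(558,286)];g=[f(678,133),f(494,236)];r=[f(484,162),f(688,207)]
for a,b in(w,g,r):print((a+b)/2,np.linalg.norm(a-b)/2,np.degrees(np.arctan2(*(a-b)[::-1])))
```

```text
[ 263.87076153 -566.57989395  404.75346813] [3.14149004e+00 3.09079619e-05 4.35820402e-01] 0.9997816383494634 1.6
tool y [ 0.422 -0.907  0.   ] -65.0293301547452
[611.31861132 -74.96509817] 51.11023276113554 -15.979770479990686
[611.47891201 -74.748244  ] 51.16693600638096 -60.81297696121629
[611.45179893 -74.67063456] 50.54031975561566 77.32517542989355
```

Request:
move_arm(commands=[[[0.5,0.804,-0.236],1,1],[[0.5,0.804,-0.236],1,1],[[0.5,0.804,-0.236],1,1],[[0.5,0.804,-0.236],1,1],[[0.5,0.804,-0.236],1,1],[[0.5,0.804,-0.236],1,1],[[0.5,0.804,-0.236],1,1],[[0.5,0.804,-0.236],1,1],[[0.5,0.804,-0.236],1,1],[[0.5,0.804,-0.236],1,1],[[0.5,0.804,-0.236],1,1],[[0.5,0.804,-0.236],1,1],[[0,0,0],1,1],[[0,0,0],1,1],[[0,0,0],1,1],[[0,0,0],1,1],[[0,0,0],1,1],[[0,0,0],1,1],[[0,0,0],1,1],[[0,0,0],1,1]])

```text
t: 3.32
eef_pos: [443.9, -277.1, 319.9]
tcp_rot: [3.141, 0.0, 2.04]
ft_force: [-0.4, -0.1, 0.6]
opening: 1.0
grip_force: 0.0
```

Run:
```python
from h import *
w=read_camera("wrist");save("w1",w["image"])
R,tt,K=cam(w);print((-R.T@tt).round(1),R.round(2).tolist(),w["fx"])
for p in (w,):
    for d in cut_out("bean_jar",p)[:2]:
        m=cv2.moments(d["region"].astype(np.uint8),True);c=np.array([m["m10"],m["m01"]])/m["m00"];print(c,m["m00"],d["confidence"])
        print(fit([(p,c)],0,JAR,(444,-277)),cent(silh(p,444,-277,0,JAR)))
```

```text
[ 408.6 -208.4  299.7] [[0.89, 0.45, -0.0], [0.44, -0.86, 0.27], [0.12, -0.24, -0.96]] 339.4097834480693
[259.59011118 209.21211235] 6836.0 0.61
(array([ 442.77306204, -276.76621218]), array([-1.20219471e-06, -9.71197579e-07])) (array([260.99327472, 210.17761264]), 7143.564069848624)
[368.00862069 333.90258621] 1160.0 0.54
(array([ 571.99415935, -335.41482988]), array([ 1.52187897e-06, -4.56742612e-07])) (array([260.99327472, 210.17761264]), 7143.564069848624)
```

Request:
move_arm(commands=[[[-0.03,0,-0.8],0.3,1],[[0,0,-0.8],0,1],[[0,0,-0.8],0,1],[[0,0,-0.6],0,1],[[0,0,-0.3],0,1],[[0,0,0],0,1],[[0,0,0],0,-1],[[0,0,0],0,-1],[[0,0,0],0,-1],[[0,0,0],0,-1],[[0,0,0],0,-1],[[0,0,0],0,-1]])

```text
t: 4.42
eef_pos: [443.0, -277.1, 221.3]
tcp_rot: [3.141, 0.001, 2.06]
ft_force: [-0.1, -0.1, 0.4]
opening: 0.637
grip_force: 0.0
```

Request:
move_arm(commands=[[[0,0,0],0,-1],[[0,0,0],0,-1],[[0,0,0],0,-1],[[0,0,0.2],0,-1],[[0,0,0.5],0,-1],[[0,0,0.8],0,-1],[[0,0,1],0,-1],[[0,0,1],0,-1],[[0,0,1],0,-1],[[0,0,0.9],0,-1],[[0,0,0.7],0,-1],[[0,0,0.4],0,-1],[[0,0,0.2],0,-1],[[0,0,0],0,-1]])

```text
t: 5.58
eef_pos: [442.8, -277.0, 422.7]
tcp_rot: [3.141, 0.001, 2.06]
ft_force: [-0.0, 1.0, -4.3]
opening: 0.61
grip_force: 30.0
```

Request:
move_arm(commands=[[[0.08,0.3,0],0,-1],[[0.16,0.6,0],0,-1],[[0.268,1,0],0,-1],[[0.268,1,0],0,-1],[[0.268,1,0],0,-1],[[0.268,1,0],0,-1],[[0.268,1,0],0,-1],[[0.268,1,0],0,-1],[[0.268,1,0],0,-1],[[0.268,1,0],0,-1],[[0.268,1,0],0,-1],[[0.268,1,0],0,-1],[[0.268,1,0],0,-1],[[0.268,1,0],0,-1],[[0.268,1,0],0,-1],[[0.268,1,0],0,-1],[[0.268,1,0],0,-1],[[0.268,1,0],0,-1],[[0.21,0.8,0],0,-1],[[0.13,0.5,0],0,-1]])

```text
t: 7.25
eef_pos: [588.8, 271.9, 419.6]
tcp_rot: [-3.139, -0.001, 2.061]
ft_force: [-0.2, 0.3, -3.2]
opening: 0.609
grip_force: 30.0
```

Request:
move_arm(commands=[[[0.12,0.45,0],0,-1],[[0.13,0.43,0],0,-1],[[0,0,0],0,-1],[[0,0,0],0,-1]])

```text
t: 7.58
eef_pos: [596.4, 295.6, 421.0]
tcp_rot: [-3.14, -0.0, 2.06]
ft_force: [-0.3, 0.4, -4.1]
opening: 0.604
grip_force: 30.0
```

Run:
```python
from h import *
w=read_camera("wrist");s=read_camera("scene");t=read_camera("top")
im=w["image"].copy()
for x,y in((561.7,359.6),(630.6,231.4)): cv2.polylines(im,[silh(w,x,y,70,JAR).astype(int)],True,(0,255,0),1)
cv2.polylines(im,[silh(w,596.2,295.5,70,JAR).astype(int)],True,(0,0,255),1)
save("w2",np.hstack([im]));print(env.state()["eef_pos"])
for p in (w,s,t):
  for th in("ochre_jar","red_jar"):
    for d in cut_out(th,p)[:2]:
        m=cv2.moments(d["region"].astype(np.uint8),True);c=np.array([m["m10"],m["m01"]])/m["m00"]
        v=fit([(p,c)],70,JAR,(596,295))[0];print(th,v.round(1),m["m00"],cent(silh(p,*v,70,JAR))[1].round(),d["confidence"])
```

```text
[596.46991697 294.49208344 421.72298421]Traceback (most recent call last):
  File "<stdin>", line 11, in <module>
AttributeError: 'float' object has no attribute 'round'
```

View pics/w2.png

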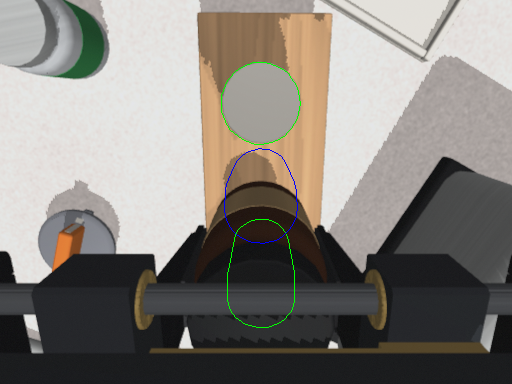

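Request:
move_arm(commands=[[[0,0,-0.3],0,-1],[[0,0,-0.7],0,-1],[[0,0,-0.9],0,-1],[[0,0,-0.9],0,-1],[[0,0,-0.7],0,-1],[[0,0,-0.4],0,-1],[[0,0,-0.2],0,-1],[[0,0,-0.12],0,-1],[[0,0,-0.05],0,-1],[[0,0,0],0,-1],[[0,0,0],0,-1]])

```text
t: 8.7
eef_pos: [596.6, 295.3, 294.8]
tcp_rot: [3.14, 0.0, 2.06]
ft_force: [-0.2, 0.3, -4.7]
opening: 0.606
grip_force: 30.0
```

Request:
move_arm(commands=[[[0,0,-0.04],0,-1],[[0,0,-0.03],0,-1],[[0,0,0],0,-1]])

```text
t: 8.95
eef_pos: [596.4, 295.3, 291.8]
tcp_rot: [3.141, 0.0, 2.06]
ft_force: [-0.1, -0.2, -3.2]
opening: 0.609
grip_force: 30.0
```

Request:
move_arm(commands=[[[0,0,-0.03],0,-1],[[0,0,0],0,-1]])

```text
t: 9.12
eef_pos: [596.5, 295.3, 291.3]
tcp_rot: [3.141, 0.0, 2.06]
ft_force: [-0.8, -1.8, 1.1]
opening: 0.605
grip_force: 30.0
```

Request:
move_arm(commands=[[[0,0,0],0,0.3],[[0,0,0],0,0.5],[[0,0,0],0,0.8],[[0,0,0],0,1],[[0,0,0],0,1],[[0,0,0],0,1],[[0,0,0],0,1],[[0,0,0.2],0,1],[[0,0,0.6],0,1],[[0,0,0.9],0,1],[[0,0,1],0,1],[[0,0,1],0,1],[[0,0,0.6],0,1],[[0,0,0],0,1],[[0,0,0],0,1]])

```text
t: 10.37
eef_pos: [596.3, 295.2, 420.9]
tcp_rot: [3.139, 0.0, 2.06]
ft_force: [0.0, -0.0, -0.6]
opening: 1.002
grip_force: 0.0
```

Run:
```python
from h import *
s=read_camera("scene");t=read_camera("top");print(env.state()["eef_pos"])
for p,n in((s,"s"),(t,"t")):
  for th in("ochre_jar","red_jar","bean_jar"):
    for d in cut_out(th,p)[:1]:
        m=cv2.moments(d["region"].astype(np.uint8),True);c=np.array([m["m10"],m["m01"]])/m["m00"]
        v=fit([(p,c)],70,JAR,(596,295))[0];print(n,th,v.round(1),m["m00"],round(cent(silh(p,*v,70,JAR))[1]),d["confidence"])
save("s3",cv2.resize(s["image"][100:260,200:420],(800,582),interpolation=2))
```

```text
[596.30194127 295.17866552 418.72411431]
s ochre_jar [552.8 376.9] 314.0 522 0.75
s red_jar [630.  228.1] 518.0 558 0.82
s bean_jar [587.3 310.1] 383.0 537 0.78
t ochre_jar [538.  329.1] 59.0 852 0.51
t red_jar [630.6 232.4] 738.0 774 0.75
t bean_jar [597.9 290.9] 685.0 822 0.68
```

View pics/s3.png

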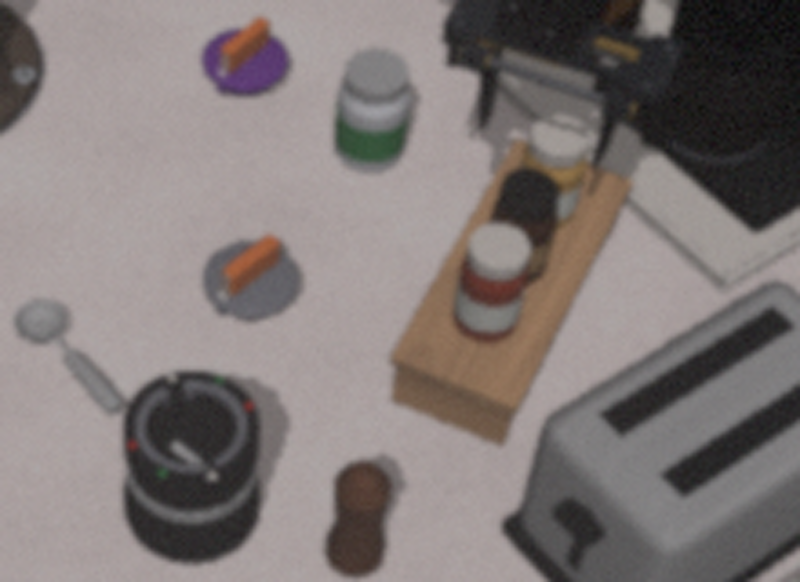

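The jar stands upright in the row at crop (527,215), between ochre (558,165) and red (492,280). Next is the lid at crop (252,280).

Request:
move_arm(commands=[[[-0.3,-0.36,0],-0.4,1],[[-0.5,-0.64,0],-0.4,1],[[-0.6,-0.76,0],-0.4,1],[[-0.6,-0.76,0],-0.4,1],[[-0.6,-0.76,0],-0.4,1],[[-0.6,-0.76,-0.5],-0.4,1],[[-0.6,-0.76,-0.7],-0.4,1],[[-0.6,-0.76,-0.7],-0.4,1],[[-0.4,-0.5,-0.6],-0.4,1],[[-0.19,-0.26,-0.5],-0.35,1],[[0,0,0],0,1],[[0,0,0],0,1]])

```text
t: 11.77
eef_pos: [447.2, 105.6, 329.7]
tcp_rot: [-3.141, -0.0, 1.744]
ft_force: [0.3, -0.0, 0.2]
opening: 1.003
grip_force: 0.0
```

Run:
```python
from h import *
w=read_camera("wrist");t=read_camera("top");im=w["image"];st=env.state();print(st["eef_pos"],np.degrees(st["tcp_rot"][2])-90)
def bar(p,near,r):
    m=cv2.inRange(cv2.cvtColor(p["image"],cv2.COLOR_RGB2HSV),(5,120,60),(20,255,255));return m
for d in cut_out("grinder_lid",w)[:3]: print(d["at"],d["confidence"],d["region"].sum())
m=bar(w,0,0);n,l,s,ce=cv2.connectedComponentsWithStats(m)
for i in range(1,n):
    if s[i,4]>100: print(ce[i],s[i])
im=im.copy();cv2.polylines(im,[silh(w,446.5,105.5,22,[(0,45.5),(9,45.5)]).astype(int)],True,(0,255,0),1)
a=np.radians(99.9);u=np.array([np.cos(a),np.sin(a)]);v=np.array([-u[1],u[0]])
P=[[*(np.array([446.5,105.5])+32*i*u+8*j*v),61] for i,j in((1,1),(1,-1),(-1,-1),(-1,1))]
cv2.polylines(im,[proj(w,P).astype(int)],True,(0,0,255),1)
save("w4",im)
```

```text
[447.58397968 106.10378052 330.48507343] 9.971465058319936
[258.4, 184.2] 0.86 8334
[258.567718   194.47371676] [ 249  152   21   84 1617]
[ 68.13824057 300.53141831] [ 57 271  33  59 557]
[458.58130081 303.87398374] [450 274  15  56 246]
[401.29087262 348.78335005] [232 343 280   9 997]
```

View pics/w4.png

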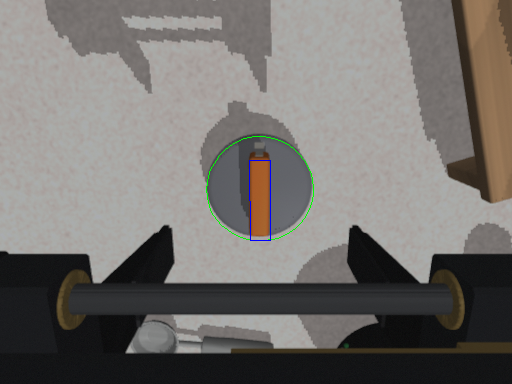

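The green model circle matches the grey brim centred at (259,187), and the bar lines up with the overlay. The gripper is square to it.

```bash
cat >> h.py <<'E'
def lidfit(p,x0,z,at=None):
    d=cut_out("grinder_lid",p)
    d=d[0] if at is None else min(d,key=lambda q:np.hypot(*(np.array(q["at"])-at)))
    m=d["region"].astype(np.uint8);c=max(cv2.findContours(m,0,1)[0],key=cv2.contourArea)
    c=cv2.convexHull(c);mc,a=cent(c);v,r=fit([(p,mc)],z+22,[(0,45.5),(9,45.5)],x0)
    return v,a,cent(silh(p,*v,z+22,[(0,45.5),(9,45.5)]))[1]
E
python3 - <<'E'
from h import *
w=read_camera("wrist");print(env.state()["eef_pos"],lidfit(w,(447,105),0))
E
```

```text
[447.32892459 106.23034565 330.44961268] (array([445.01761706, 108.55279286]), 8367.0, 8739.154094229569)
```

Request:
move_arm(commands=[[[-0.03,0.01,-0.4],0,1],[[0,0,-0.9],0,1],[[0,0,-0.9],0,1],[[0,0,-0.7],0,0.5],[[0,0,-0.4],0,0],[[0,0,-0.25],0,0],[[0,0,0],0,-0.3],[[0,0,0],0,-1],[[0,0,0],0,-1],[[0,0,0],0,-1],[[0,0,0],0,-1],[[0,0,0],0,-1],[[0,0,0],0,-1],[[0,0,0],0,-1],[[0,0,0],0,-1]])

```text
t: 13.27
eef_pos: [445.9, 106.0, 223.3]
tcp_rot: [3.141, 0.0, 1.744]
ft_force: [-0.1, 0.5, -0.0]
opening: 0.216
grip_force: 0.0
```

Request:
move_arm(commands=[[[0,0,0],0,-1],[[0,0,0],0,-1],[[0,0,0],0,-1],[[0,0,0.3],0,-1],[[0,0,0.6],0,-1],[[0,0,0.9],0,-1],[[0,0,1],0,-1],[[0,0,1],0,-1],[[0,0,0.8],0,-1],[[0,0,0.5],0,-1],[[0,0,0.23],0,-1],[[0,0,0],0,-1]])

```text
t: 14.27
eef_pos: [445.7, 106.0, 384.6]
tcp_rot: [3.139, 0.0, 1.744]
ft_force: [-0.4, 0.3, -1.5]
opening: 0.165
grip_force: 30.0
```

Request:
move_arm(commands=[[[0.2,-0.2,0],0.7,-1],[[0.3,-0.32,0],0.875,-1],[[0.4,-0.44,0],0.875,-1],[[0.4,-0.44,0],0.875,-1],[[0.4,-0.44,0],0.875,-1],[[0.4,-0.44,0],0.875,-1],[[0.4,-0.44,0],0.875,-1],[[0.4,-0.44,0],0.875,-1],[[0.4,-0.44,0],0.875,-1],[[0.4,-0.44,0],0.875,-1],[[0.4,-0.44,0],0.875,-1],[[0.4,-0.44,0],0.875,-1],[[0.4,-0.44,0],0.875,-1],[[0.4,-0.4,0],0.875,-1],[[0.2,-0.18,0],0.875,-1],[[0,0,0],1,-1],[[0,0,0],0,-1],[[0,0,0],0,-1]])

```text
t: 15.77
eef_pos: [610.8, -72.3, 381.7]
tcp_rot: [-3.142, -0.002, 2.857]
ft_force: [0.8, -0.5, -1.0]
opening: 0.167
grip_force: 30.0
```

Run:
```python
from h import *
w=read_camera("wrist");t=read_camera("top");s=env.state();x,y,z=s["eef_pos"];print(s["eef_pos"],np.degrees(s["tcp_rot"][2])-90)
zl=z-223.3
for p in(w,t):
    try: print(lidfit(p,(x,y),zl,proj(p,[[x,y,zl+26]])[0]))
    except Exception as e: print(e)
im=w["image"].copy();raw=im.copy()
cv2.polylines(im,[silh(w,x,y,zl+22,[(0,45.5),(9,45.5)]).astype(int)],True,(0,255,0),1)
a=np.linspace(0,2*np.pi,60);cv2.polylines(im,[proj(w,np.c_[611.4+59*np.cos(a),-74.8+59*np.sin(a),0*a+130]).astype(int)],True,(255,0,0),1)
for b,c in((-16,(255,255,0)),(-61,(0,255,0)),(164,(255,255,0)),(119,(0,255,0))):
    r=np.radians(b);q=proj(w,[[611.4+51*np.cos(r),-74.8+51*np.sin(r),130]])[0];cv2.circle(im,tuple(int(k) for k in q),5,c,1);print(b,q)
save("w5",np.hstack([im]));save("w5raw",raw);save("t5",t["image"])
```

```text
[610.73277491 -72.03808805 382.41632782] 73.72922701781334
(array([599.66692959, -69.03304212]), 15806.0, 21231.2784514972)
(array([ 782.31364227, -102.69634533]), 330.0, 1366.728166880377)
-16 [257.77794837 275.81717875]
-61 [209.50802113 258.1157886 ]
164 [256.79124332 141.10964195]
119 [309.12568573 162.58638558]
```

View pics/w5.png

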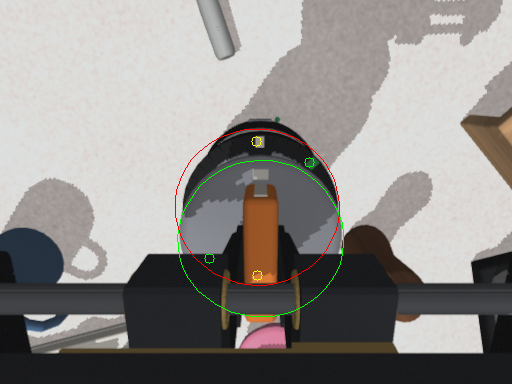

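The white mark shows at (260,142), 3 px right of the prediction. The lid edge is about 5 px above the model, so the lid sits about 2 mm along its bar from the grasp centre. I'll go closer and measure them relative to each other.

Request:
move_arm(commands=[[[0.1,-0.08,-0.3],0,-1],[[0,0,-0.3],0,-1],[[0,0,-0.23],0,-1],[[0,0,0],0,-1],[[0,0,0],0,-1]])

```text
t: 16.38
eef_pos: [613.9, -74.6, 357.4]
tcp_rot: [3.142, -0.001, 2.86]
ft_force: [0.6, -1.3, -1.3]
opening: 0.164
grip_force: 30.0
```

Run:
```python
from h import *
w=read_camera("wrist");s=env.state();x,y,z=s["eef_pos"];a=np.radians(np.degrees(s["tcp_rot"][2])-90);print(s["eef_pos"],np.degrees(a))
zl=z-223.3
im=w["image"];np.savez("w6.npz",**{k:np.array(v) for k,v in w.items()});np.save("st6.npy",[x,y,z,a])
c=im[100:230,160:360];save("w6",np.clip(cv2.resize(c,(800,520),interpolation=cv2.INTER_CUBIC)*1.5,0,255).astype(np.uint8))
```

```text
[613.95645597 -74.62347994 357.96196279] 73.84949934820571
```

View pics/w6.png

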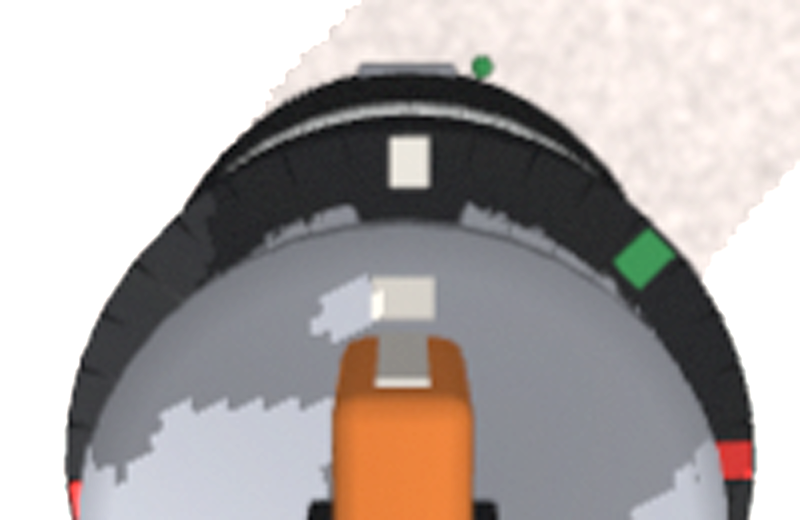

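Run:
```python
from h import *
z=np.load("w6.npz");w={k:z[k] for k in z.files};x,y,zt,a=np.load("st6.npy");zl=zt-223.3
px=lambda u,v:(160+(u+.5)/4-.5,100+(v+.5)/4-.5)
W=onplane(w,px(410,162),130)[:2];G=onplane(w,px(645,258),130)[:2]
f=lambda q:np.hstack([q[:2]+51*np.array([np.cos(q[2]),np.sin(q[2])])-W,q[:2]+51*np.array([np.cos(q[2]-.785),np.sin(q[2]-.785)])-G])
r=least_squares(f,[611,-74,np.radians(164)]);print("grinder",r.x[:2],np.degrees(r.x[2]),r.fun,np.linalg.norm(W-G))
# lid pointer and brim edge: extract edge by dark/grey boundary near top
im=w["image"].astype(int);g=im.mean(2)
pts=[]
for u in range(195,325,3):
    for v in range(130,215):   # going down: last dark (<33) to grey
        if g[v-2:v,u].max()<32 and g[v+1,u]>50 and abs(im[v+1,u,0]-im[v+1,u,2])<15 and np.hypot(u-260,v-235)<100: e=v+ .0;pts.append((u,e));
pts={u:(u,v) for u,v in pts};P=np.array(list(pts.values()));print(len(P),P[::4].tolist())
h=zl+31
Q=np.array([onplane(w,p,h)[:2] for p in P])
res=least_squares(lambda q:np.hypot(*(Q-q[:2]).T)-45.5,[x,y],loss="soft_l1",f_scale=.4);print("lid",res.x,np.abs(res.fun).round(1))
print("tcp",x,y,np.degrees(a)+90)
for n,q,zz in(("ptr flat",(404,298),zl+31),("ptr bar",(403,383),zl+61)): 
    o=onplane(w,px(*q),zz)[:2];print(n,o,(o-[x,y])@[-np.sin(a),np.cos(a)],(o-[x,y])@[np.cos(a),np.sin(a)])
```

```text
grinder [612.39975485 -72.68206021] 164.26271347874703 [ 0.08704549  0.11051228 -0.08704549 -0.11051228] 39.296301745115144
35 [[213.0, 168.0], [228.0, 157.0], [240.0, 152.0], [255.0, 154.0], [270.0, 155.0], [282.0, 151.0], [294.0, 156.0], [306.0, 165.0], [318.0, 176.0]]
lid [608.29455675 -72.71021632] [0.9 1.3 1.2 0.3 0.5 0.4 0.9 0.5 1.1 1.3 1.  1.5 1.1 1.2 1.2 1.6 1.5 1.3
 1.5 1.2 1.6 1.4 0.4 0.4 0.9 0.1 0.2 0.4 0.5 0.6 0.1 3.3 1.4 7.1 1.7]
tcp 613.9564559738361 -74.62347994119206 163.8494993482057
ptr flat [575.70687423 -63.54434173] 39.82182569284659 0.0023364815564302327
ptr bar [578.38795437 -64.45718361] 36.992638751646425 -0.128706556231569
```

Run:
```python
from h import *
z=np.load("w6.npz");w={k:z[k] for k in z.files};x,y,zt,a=np.load("st6.npy");zl=zt-223.3
g=cv2.GaussianBlur(w["image"].astype(np.float32).mean(2),(3,3),0)
d=np.array([-np.sin(a),np.cos(a)]);l=np.array([np.cos(a),np.sin(a)])
R,t,K=cam(w);c=-R.T@t;print("cam rel",(c[:2]-[x,y])@d,(c[:2]-[x,y])@l,c[2])
px=lambda u,v:(160+(u+.5)/4-.5,100+(v+.5)/4-.5)
print("profile u=262",g[148:164,262].round().tolist());print("row 218",g[218,172:190].round().tolist(),g[218,334:352].round().tolist())
def H(s,q): 
    o=np.array([x,y])+s*d+q*l;return silh(w,*o,zl+22,[(0,45.5),(9,45.5)])[:,0]
for s in(0,2,3,4,5,6):
    h=H(s,0);print(s,"top row",h[:,1].min().round(1),"left/right",h[:,0].min().round(1),h[:,0].max().round(1),"at row",h[h[:,0].argmin(),1].round())
rel=lambda o:((o-[x,y])@d,(o-[x,y])@l)
print("grinder rel",rel(np.array([612.4,-72.68])))
```

```text
cam rel 77.61862203195793 -0.16319983172362187 337.3563065520711
profile u=262 [34.0, 28.0, 28.0, 28.0, 28.0, 30.0, 40.0, 57.0, 73.0, 84.0, 88.0, 89.0, 90.0, 91.0, 92.0, 92.0]
row 218 [224.0, 222.0, 216.0, 181.0, 112.0, 57.0, 42.0, 51.0, 79.0, 111.0, 124.0, 125.0, 125.0, 128.0, 133.0, 133.0, 120.0, 100.0] [119.0, 120.0, 119.0, 116.0, 113.0, 107.0, 93.0, 77.0, 70.0, 70.0, 69.0, 71.0, 77.0, 88.0, 123.0, 178.0, 213.0, 222.0]
0 top row 160.2 left/right 177.6 343.6 at row 237.0
2 top row 156.5 left/right 177.4 343.8 at row 233.0
3 top row 154.7 left/right 177.2 343.9 at row 231.0
4 top row 152.8 left/right 177.1 344.0 at row 230.0
5 top row 151.0 left/right 177.0 344.2 at row 228.0
6 top row 149.1 left/right 176.9 344.3 at row 226.0
grinder rel (np.float64(2.035630495143289), np.float64(1.433833312330533))
```

Request:
move_arm(commands=[[[0.04,0.037,0],0.09,-1],[[0,0,-0.2],0,-1],[[0,0,-0.2],0,-1],[[0,0,0],0,-1],[[0,0,0],0,-1]])

```text
t: 16.85
eef_pos: [615.0, -73.5, 345.7]
tcp_rot: [3.142, -0.001, 2.867]
ft_force: [0.1, -0.8, -1.0]
opening: 0.167
grip_force: 30.0
```

Request:
move_arm(commands=[[[0,0,-0.1],0,-1],[[0,0,-0.1],0,-1],[[0,0,0],0,-1],[[0,0,0],0,-1]])

```text
t: 17.18
eef_pos: [615.1, -73.5, 340.0]
tcp_rot: [3.142, -0.0, 2.867]
ft_force: [-0.3, 0.4, -2.1]
opening: 0.164
grip_force: 30.0
```

No resistance, so the lugs are in the slots. Lowering to home.

Request:
move_arm(commands=[[[0,0,-0.1],0,-1],[[0,0,-0.1],0,-1],[[0,0,-0.05],0,-1],[[0,0,0],0,-1],[[0,0,0],0,-1]])

```text
t: 17.6
eef_pos: [615.1, -73.5, 332.6]
tcp_rot: [3.141, -0.0, 2.867]
ft_force: [-0.7, -0.0, -0.9]
opening: 0.167
grip_force: 30.0
```

Request:
move_arm(commands=[[[0,0,-0.05],0,-1],[[0,0,-0.03],0,-1],[[0,0,0],0,-1],[[0,0,0],0,-1]])

```text
t: 17.93
eef_pos: [615.1, -73.5, 331.2]
tcp_rot: [3.141, 0.001, 2.867]
ft_force: [-2.4, -0.0, 5.9]
opening: 0.166
grip_force: 30.0
```

Request:
move_arm(commands=[[[-0.002,-0.002,0],-0.25,-1],[[-0.002,-0.002,0],-0.5,-1],[[-0.002,-0.002,0],-0.5,-1],[[-0.002,-0.003,0],-0.5,-1],[[-0.002,-0.003,0],-0.5,-1],[[-0.002,-0.003,0],-0.5,-1],[[-0.002,-0.003,0],-0.5,-1],[[-0.002,-0.003,0],-0.5,-1],[[-0.002,-0.003,0],-0.5,-1],[[-0.002,-0.003,0],-0.5,-1],[[-0.002,-0.003,0],-0.5,-1],[[-0.002,-0.003,0],-0.5,-1],[[-0.002,-0.003,0],-0.5,-1],[[0,0,0],0,-1],[[0,0,0],0,-1]])

```text
t: 19.18
eef_pos: [614.4, -74.7, 331.2]
tcp_rot: [3.141, 0.002, 2.367]
ft_force: [-1.2, -1.3, 6.4]
opening: 0.169
grip_force: 30.0
```

Request:
move_arm(commands=[[[-0.002,-0.003,0],-0.5,-1],[[-0.002,-0.003,0],-0.5,-1],[[-0.002,-0.003,0],-0.5,-1],[[-0.002,-0.003,0],-0.5,-1],[[-0.002,-0.003,0],-0.5,-1],[[-0.002,-0.003,0],-0.5,-1],[[0,0,0],-0.5,-1],[[0,0,0],0,-1],[[0,0,0],0,-1],[[0,0,0],0,-1],[[0,0,0],0,-1],[[0,0,0],0,-1],[[0,0,0],0,-1],[[0,0,0],0,-1],[[0,0,0],0,-1]])

```text
t: 20.43
eef_pos: [614.0, -75.2, 331.2]
tcp_rot: [3.141, 0.001, 2.087]
ft_force: [-1.5, -0.3, 6.1]
opening: 0.166
grip_force: 30.0
```

Run:
```python
from h import *
w=read_camera("wrist");s=read_camera("scene");print(env.state()["moment"],env.state()["tcp_rot"])
a=cv2.resize(w["image"][80:240,160:360],(500,400),interpolation=2)
b=cv2.resize(s["image"][100:260,220:340],(300,400),interpolation=2)
save("w7",np.clip(np.hstack([a,b])*1.4,0,255).astype(np.uint8))
```

```text
[ 0.01795936  0.23392592 -0.12578962] [3.14054658e+00 8.94910963e-04 2.08674743e+00]
```

View pics/w7.png

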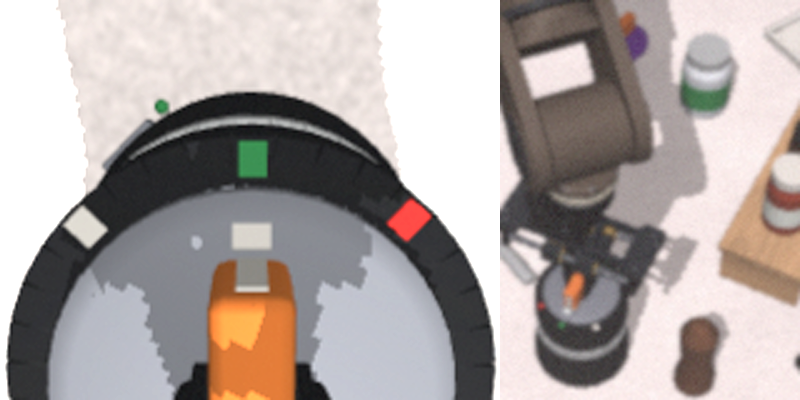

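The pointer at (252,236) lines up with the green mark at (252,159). The brim sits flush and concentric, and the spring moment reads about 0.1 N m. Handing in.

```bash
python3 -c "
from cell import env
print(env.job_done())"
```

```text
the job is handed in; nothing more can be done
None
```

I handed the job in after about 20 s of the 61 s allowed. The bean jar stands upright in the gap of the row, and the lid is fully home, turned to the green marks and still gripped; `job_done` returned no verdict, so this rests on my last pictures and force readings.

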